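# Load the analyser from the specimen drawer

## Robot

A 6-joint arm with a two-finger parallel gripper is mounted at the origin on the work surface. World frame = base frame: x ahead of the robot, y to its left, z up, the work surface at z = 0. Lengths are in m, angles in rad, forces in N, time in s.
With the tool pointing down it reaches from about 0.2 to 0.875 m from the base axis. Payload 3.4 kg.
Tool frame: the origin (TCP) lies on the centre line of the jaws, within the pads' length; the fingertips stand 17 mm ahead of it and the grasp point (between the pads) lies 2 mm behind it; z points along the fingers, y is the line along which they close (so a half turn about z gives the same grasp; the last joint's range is limited). The gripper opens to 94 mm and grips with 3 to 60 N. Pads are 16 mm wide; open, the fingers measure 119 mm over their backs; the gripper's body (75 mm by 177 mm) begins 78 mm behind the grasp point.
Start: joints at [1.029, 0.276, 1.505, -0, 1.361, -0.121], TCP at [0.235, 0.525, 0.222] pointing down, gripper open.
Joint ranges: [-2.89, 2.89], [-0.75, 2.08], [0.22, 2.7], [-1.18, 4.32], [0.11, 2.71], [-2.7, 2.7]. Speed limits (rad/s): [2.57, 2.57, 3.14, 3.14, 3.14, 3.14].

## Interface

Orientations are given as a rotation vector (axis times angle).
In Python, from workcell import movep, move_l, movej, gripper_open, gripper_close, sleep, inverse_kinematics, get_state, grab_frame, camera_model, PlanningError, close_job gives the robot as it stands. Calls block until the motion is done:
- movep(position, orientation): joint-space move of the TCP to a pose.
- move_l(position, v=0.15, attitude=None, guard=None): straight line of the TCP; attitude=None keeps the orientation; v is the mean speed in m/s. With guard (N) it stops when the force on the tool has changed by that much, and returns True; else False.
- movej(angles): joint-space move.
- gripper_open() and gripper_close(effort=None): open the fingers fully, or close them until they stop; effort is the grip in N (None keeps the last).
- sleep(seconds).
- inverse_kinematics(position, orientation): joint angles nearest the present ones, or None.
- get_state(): the state.
- grab_frame(name): name is "scene" or "top" or "wrist"; returns the picture (400x640x3 uint8, blue, green, red); there is no depth.
- camera_model(name): a dict with "K" (3x3 intrinsics, pixels), "world_from_camera" (4x4, takes a point from camera to world coordinates); the wrist camera has in their place "T_tool_cam" (4x4, takes a point from camera to tool coordinates, whose origin is the TCP and whose axes are the flange's). Camera axes: x right, y down, z forward; pixel columns grow to the right and rows downward; lengths in m; the calibration is good to about 2 mm. A picture is of the moment at which its call begins: read the wrist's pose just before it. camera_model takes no time and is no camera call.
A pose or a line that the arm cannot do raises PlanningError and nothing moves.
- close_job(): hands the job in; it is judged then, once.
The state is a dict: "time": time; "qpos": joint angles; "joint_velocities": joint speeds; "joint_torque": joint torques, N m; "tool_pos": TCP position; "orientation": TCP orientation; "wrist_force": force on the tool from outside, world axes, zero at the start; "ft_torque": the same for the moment, N m; "grip_width": finger opening in m; "gripper_force": force on a finger pad.
Only numpy, scipy, OpenCV 4.12 (cv2) and the standard library are available. Lean on these libraries where they do the work, as an engineer would, in place of code of your own. Each camera call takes 0.05 s, during which the arm holds its last target. There are 200 camera calls.

## Task

Get the analyser ready for its next run: pull open the wooden drawer unit's drawer, slide back the clear guard of the analyser's chamber so that both are open, then put every specimen holder from the drawer into the chamber and put the round steel reference weight from the chamber away in the drawer. All holders must stand upright on the chamber floor side by side, none on another, with their ribs running front to back (the way the guard slides), and the weight must stand upright on the drawer's floor. Finish with guard and drawer both fully closed, and leave the bottle, beaker and computer mouse alone.

Things in the scene. Friction and masses are not known exactly. Their poses are not given: they have to be found in the camera images.
- unit_drawer0 (a joint): drawer of the low wooden drawer unit (240 mm deep, 340 mm wide, 100 mm high); 0 = fully closed, grows to 0.166 m = fully open; may start slightly ajar. It slides along the unit's -x, towards the robot
- unit_drawer0_handle (a point): middle of the drawer's dark horizontal bar handle (11 mm thick, 120 mm long across the drawer), 35 mm in front of the drawer front and 38 mm below the unit's top; moves with the drawer. Axes as the unit's: -x is the way the drawer opens, y along the bar, z up
- drawer_floor (a point): centre of the drawer's inner floor, 22 mm above the bench; moves with the drawer. Inside: 195 mm along x, 298 mm along y, walls 56 mm high. -x is the way the drawer opens. With the drawer fully open, the part from x = -97 mm to x = +55 mm lies in front of the unit's top board (underside 66 mm and upper side 78 mm above this floor), the rest is beneath it
- chamber_floor (a point): centre of the floor of the analyser's chamber, a well open at the top and covered by the guard: 200 mm along x (front to back), 190 mm along y, rim 58 mm above this floor; the floor is 46 mm above the bench. x points to the back of the analyser, the way the guard opens
- guard (a joint): clear sliding guard (6 mm pane, 210 x 214 mm, aluminium edges) on the analyser's top; 0 = fully shut over the chamber, grows to 0.20 m = fully open, pushed to the back along the analyser's x; may start slightly ajar
- guard_grip (a point): point in the guard's black upright grip tab, 22 mm above the pane; the tab is 12 mm thick along x, 80 mm wide along y and stands 30 mm above the pane, at the guard's front edge; moves with the guard, axes as chamber_floor
- holder0: specimen holder (two to four of holder0..3 are present), bare aluminium inverted T: base 70 x 60 x 12 mm with a central upright grip rib 52 mm long, 10 mm thick, rising 40 mm above the base (52 mm in all), small flat specimens beside the rib, 0.16 kg. Origin: centre of the underside; x along the rib, z up. Starts standing in the closed drawer, in a row across it
- holder1: specimen holder, same as holder0 (1)
- holder2: specimen holder, same as holder0 (2)
- holder3: specimen holder, same as holder0 (3)
- reference: reference weight: polished steel disc 56 mm in diameter and 18 mm high with an upright knob 18 mm in diameter rising 34 mm above it (total 52 mm), 0.35 kg. Origin: centre of its underside, z up. At the start standing in the back half of the chamber
- bottle: bystander: white plastic bottle, 64 mm diameter, 170 mm high, origin under its centre
- beaker: bystander: glass beaker, 80 mm diameter, 100 mm high, origin under its centre
- mouse: bystander: black computer mouse on a round mat, 105 x 60 x 30 mm, origin under its centre

How it is judged:
By the outcome, as a careful person would: the job done as asked, in the order asked, and still so for the second after the job is handed in, with the robot touching nothing.
Of holder0, holder1, holder2, holder3 only 2 to 4 are there at a start; the rules pass over those that are not, and their reading is None.
At some moment in a run one of holder0, holder1, holder2, holder3 may be knocked a few centimetres aside while the robot is not near it.
It also fails if it takes over 210 s, if anything falls off the work surface, if the arm or the gripper's body presses on something with over 40 N, if the wrist force passes 120 N, or if a joint passes its speed limit or range.

## Working session

There is one attempt and no reset: what is moved stays moved. The work goes in short steps, each a Python script; the robot and the scene stay as the last script left them, time stands still between calls to the robot, and variables do not carry over. Pictures are saved under pics/ and viewed, at most 15 in all, crops included, and the job is handed in when it is done.

```bash
ls; mkdir -p pics
python3 - <<'E'
from workcell import *
import cv2,numpy as np
for n in("scene","top"):
    cv2.imwrite(f"pics/{n}0.png",grab_frame(n)); m=camera_model(n); print(n,np.round(m["K"],1).tolist(),np.round(m["world_from_camera"],3).tolist())
print(camera_model("wrist")); s=get_state(); print(s)
E
```

```text
pics
scene [[367.5, 0.0, 324.3], [0.0, 367.5, 199.6], [0.0, 0.0, 1.0]] [[-0.781, 0.378, -0.497, 1.208], [0.625, 0.481, -0.615, 0.789], [0.007, -0.791, -0.611, 0.902], [0.0, 0.0, 0.0, 1.0]]
top [[435.2, 0.0, 322.8], [0.0, 435.2, 204.4], [0.0, 0.0, 1.0]] [[-0.0, -0.989, 0.145, 0.307], [-1.0, 0.001, 0.007, -0.013], [-0.007, -0.145, -0.989, 1.788], [0.0, 0.0, 0.0, 1.0]]
{'K': array([[356.86227896,   0.        , 320.38429366],
       [  0.        , 356.86227896, 195.48622746],
       [  0.        ,   0.        ,   1.        ]]), 'T_tool_cam': array([[-7.71595445e-04, -9.62929720e-01, -2.69751292e-01,
         7.93180809e-02],
       [ 9.99999135e-01, -1.03041747e-03,  8.17882375e-04,
        -4.45422919e-04],
       [-1.06551969e-03, -2.69750428e-01,  9.62929681e-01,
        -1.62232917e-01],
       [ 0.00000000e+00,  0.00000000e+00,  0.00000000e+00,
         1.00000000e+00]])}
{'time': 0.1, 'qpos': array([ 1.02900166e+00,  2.76523881e-01,  1.50593918e+00, -6.67829409e-06,
        1.36066589e+00, -1.20972976e-01]), 'joint_velocities': array([ 0.00014207, -0.00197956, -0.00347035,  0.00022457, -0.00012875,
       -0.0002916 ]), 'joint_torque': array([ 2.96154227e-03, -4.05456913e+01, -2.37781209e+01,  7.06037949e-02,
        2.99875473e-02, -6.57820397e-05]), 'tool_pos': array([0.23465895, 0.52445827, 0.22172253]), 'orientation': array([-6.56052964e-01, -3.07182229e+00,  2.28489936e-03]), 'wrist_force': array([ 0.37705397,  0.46098266, -0.06390776]), 'ft_torque': array([-0.04324474,  0.04191364,  0.04758936]), 'gripper_force': 0.0, 'grip_width': 0.0940671417413255}
```

View pics/scene0.png

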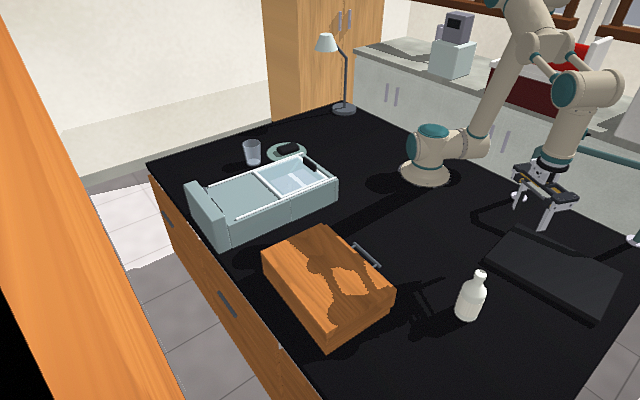

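View pics/top0.png

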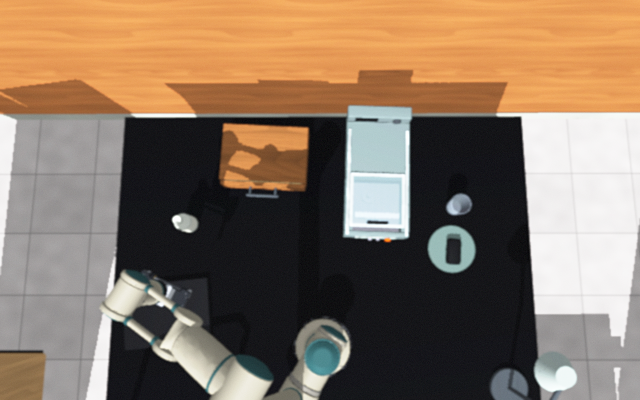

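The top view shows the wooden unit around px (263,157) with its bar handle at (262,194). The analyser spans (345–410, 108–238), with the guard window at (378,197) and the grip tab at (378,221). The bottle is at (185,222), the mouse at (453,249) and the beaker at (459,204).

```bash
cat > h.py <<'E'
from workcell import *
import cv2,numpy as np
from scipy.spatial.transform import Rotation as R
def ori(yaw):  # tool down; tool y axis (jaw line) at angle yaw+90deg (mod 180), tool x along yaw
    c,s=np.cos(yaw),np.sin(yaw)
    return R.from_matrix(np.array([[c,s,0],[s,-c,0],[0,0,-1]])).as_rotvec()
def cam(n,st=None):
    m=camera_model(n)
    if n!="wrist": return m["K"],np.array(m["world_from_camera"])
    T=np.eye(4);T[:3,:3]=R.from_rotvec(st["orientation"]).as_matrix();T[:3,3]=st["tool_pos"]
    return m["K"],T@m["T_tool_cam"]
def px2w(uv,z,KT):
    K,T=KT; uv=np.atleast_2d(np.asarray(uv,float))
    d=(T[:3,:3]@np.linalg.inv(K)@np.c_[uv,np.ones(len(uv))].T).T
    return T[:3,3]+d*((z-T[2,3])/d[:,2])[:,None]
def w2px(p,KT):
    K,T=KT; q=(np.atleast_2d(p)-T[:3,3])@T[:3,:3]@K.T
    return q[:,:2]/q[:,2:]
def shot(name,fn):
    s=get_state(); im=grab_frame(name); cv2.imwrite(f"pics/{fn}.png",im); KT=cam(name,s); np.savez(f"pics/{fn}.npz",K=KT[0],T=KT[1]); return im,KT
def load(fn):
    d=np.load(f"pics/{fn}.npz"); return cv2.imread(f"pics/{fn}.png"),(d["K"],d["T"])
def tool():
    s=get_state(); return s["time"],np.round(s["tool_pos"],4),np.round(s["wrist_force"],1),round(s["grip_width"],4)
E
python3 - <<'E'
from h import *
KT=cam("top")
print("unit",px2w([(222,124),(308,127),(307,191),(219,188)],.1,KT).round(3).tolist())
print("handle",px2w([(247,193),(277,196)],.062,KT).round(3).tolist())
print("an",px2w([(347,118),(411,118),(409,238),(344,237)],.11,KT).round(3).tolist())
print("tab",px2w([(367,221),(388,222)],.14,KT).round(3).tolist())
def corners(): pass
for n,p in(("wu",(.40,.20,.36)),("wa",(.36,-.22,.36))):
    try:
        movep(p,ori(0)); print(tool(),get_state()["qpos"].round(2)); shot("wrist",n)
    except PlanningError as e: print(n,e)
E
python3 - <<'E'
import cv2,numpy as np,os
os.chdir('pics')
E
```

```text
unit [[0.883, 0.406, 0.1], [0.869, 0.059, 0.1], [0.608, 0.062, 0.1], [0.62, 0.409, 0.1]]
handle [[0.607, 0.305, 0.062], [0.594, 0.184, 0.062]]
an [[0.903, -0.098, 0.11], [0.902, -0.354, 0.11], [0.422, -0.332, 0.11], [0.426, -0.082, 0.11]]
tab [[0.485, -0.169, 0.14], [0.481, -0.249, 0.14]]
(1.8417, array([0.3999, 0.2003, 0.3597]), array([-0.5,  0.3,  0.2]), 0.0939) [0.31 0.03 1.48 0.   1.64 1.88]
(3.45, array([ 0.3604, -0.2193,  0.36  ]), array([0. , 0.3, 0.1]), 0.0939) [-0.71 -0.01  1.52  0.    1.64  0.86]
```

View pics/wu.png

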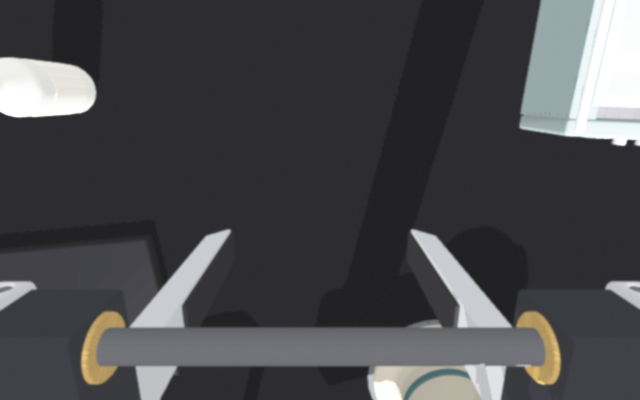

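View pics/wa.png

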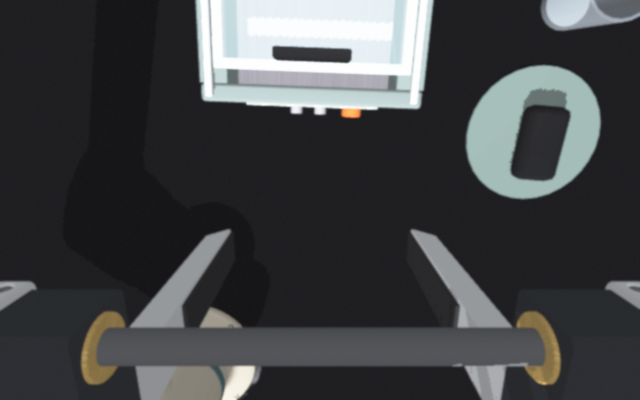

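The first wrist view looks short of the unit: only the bottle at (45,87) and the analyser's corner at (525,125) are in it. The second shows the guard tab at (312,54) and the analyser's front edge at row ~100. Next I'll look from further forward.

Run:
```python
from h import *
for n,p in(("wa2",(.56,-.22,.36)),("wu2",(.57,.24,.36))):
    movep(p,ori(0)); print(tool(),get_state()["qpos"].round(2)); shot("wrist",n)
```

```text
(4.3167, array([ 0.5592, -0.2196,  0.36  ]), array([-0.6, -0.6, -0.8]), 0.0938) [-0.49  0.28  1.17 -0.    1.69  1.08]
(6.05, array([0.5704, 0.2388, 0.3601]), array([ 0.3, -0.4,  0.4]), 0.094) [ 0.28  0.3   1.13 -0.    1.7   1.86]
```

View pics/wa2.png

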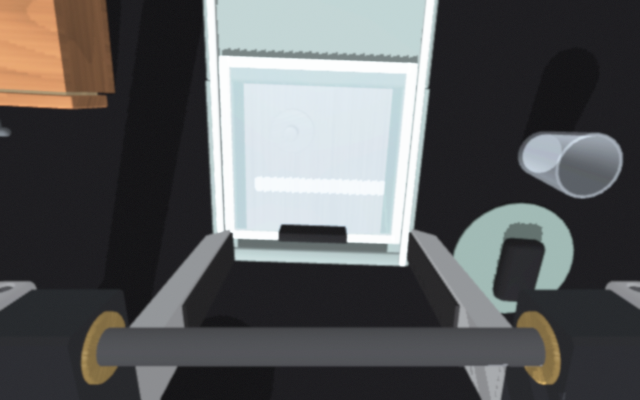

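View pics/wu2.png

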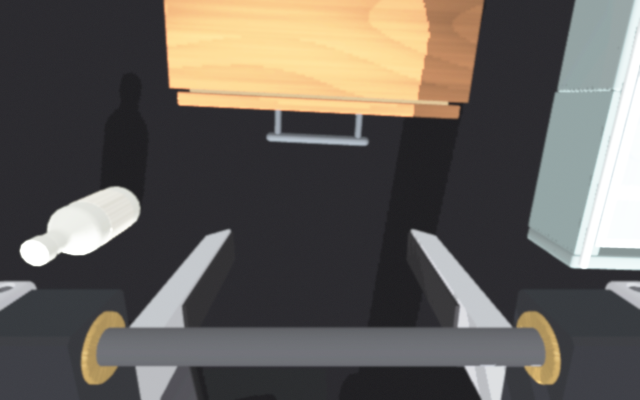

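The analyser view shows the pane spanning rows 62–238, cols 220–415, the tab top at (279–346, 228), and the weight faintly at (291,130). The unit view shows the handle bar from (268,137) to (367,142) and the unit's front top edge from (168,88) to (468,101); the drawer is slightly ajar.

Run:
```python
from h import *
_,U=load("wu2"); _,A=load("wa2"); _,A1=load("wa")
h=px2w([(268,137),(367,142)],.062,U); e=px2w([(168,88),(468,101)],.1,U)
print("handle",h.round(4).tolist(),h.mean(0).round(4)); print("edge",e.round(4).tolist(),np.linalg.norm(e[0]-e[1]))
for q in(h,e): d=q[0]-q[1]; print("yaw",np.arctan2(-d[0],d[1]))
t=px2w([(279,226),(346,228)],.14,A); print("tabtop back edge",t.round(4).tolist())
t=px2w([(274,48),(351,49)],.14,A1); print("tabtop wa",t.round(4).tolist())
pz=.11
p=px2w([(220,58),(415,66),(405,242),(232,233)],pz,A); print("pane",p.round(4).tolist())
for a,b in((0,1),(1,2),(2,3),(3,0)): print(np.linalg.norm(p[a]-p[b]))
d=p[0]-p[1]; print("yaw",np.arctan2(-d[0],d[1]))
rails=px2w([(207,0),(214,238),(434,0),(406,262)],.11,A); print("rail",rails.round(4).tolist())
print("floor",px2w([(245,83),(392,88)],.046,A).round(4).tolist(),"ref",px2w([(291,130)],.098,A).round(3))
im,_=load("wa2"); cv2.imwrite("pics/cr.png",cv2.resize(im[40:275,195:445],None,fx=2.5,fy=2.5,interpolation=cv2.INTER_CUBIC))
```

```text
handle [[0.5977, 0.306, 0.062], [0.591, 0.179, 0.062]] [0.5943 0.2425 0.062 ]
edge [[0.6572, 0.4115, 0.1], [0.6421, 0.0699, 0.1]] 0.3418904479169997
yaw -0.052516691515952126
yaw -0.04399717270135683
tabtop back edge [[0.4937, -0.1722, 0.14], [0.4913, -0.2485, 0.14]]
tabtop wa [[0.4841, -0.1726, 0.14], [0.4832, -0.2494, 0.14]]
pane [[0.676, -0.1106, 0.11], [0.6678, -0.3223, 0.11], [0.4614, -0.3246, 0.11], [0.4733, -0.1101, 0.11]]
0.21183138905739982
0.2064510285760571
0.21480889796085303
0.20267443734743495
yaw -0.03864435686628618
rail [[0.7325, -0.1014, 0.11], [0.4667, -0.0873, 0.11], [0.7325, -0.3374, 0.11], [0.4341, -0.3276, 0.11]]
floor [[0.6523, -0.1233, 0.046], [0.6462, -0.3108, 0.046]] ref [[ 0.598 -0.185  0.098]]
```

View pics/cr.png

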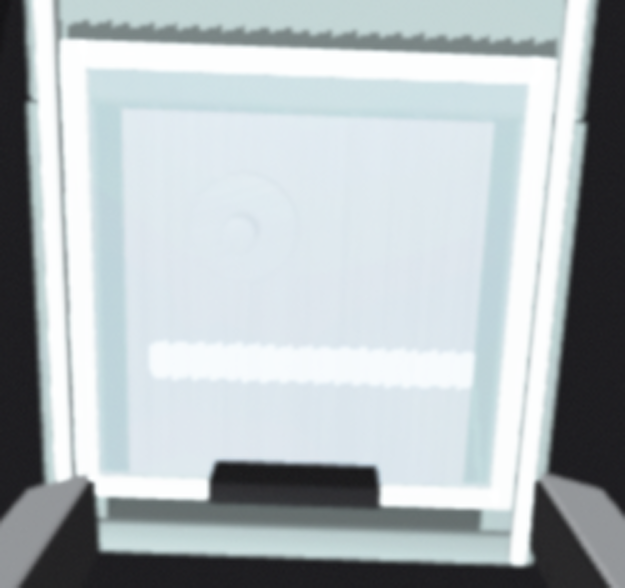

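```bash
cat >> h.py <<'E'
UY=-0.045; AY=-0.036
def ax(y): return np.array([np.cos(y),np.sin(y),0]),np.array([-np.sin(y),np.cos(y),0])
E
python3 - <<'E'
from h import *
ux,uy=ax(UY); gripper_close(20)
p=np.array([.5943,.2425,0])+.0165*ux
movep(p+[0,0,.16],ori(UY)); print(move_l(p+[0,0,.057],.1,guard=15),tool())
s=get_state()["tool_pos"]
print(move_l(s-.19*ux,.08,guard=25),tool())
q=get_state()["tool_pos"]; print("travel",np.linalg.norm(q-s))
move_l(q+.006*ux,.05); move_l(q+.006*ux+[0,0,.16],.2); print(tool())
# guard: push tab from front
ax_,ay=ax(AY); t=np.array([.477,-.2105,0])
p=t-.045*ax_
movep(p+[0,0,.24],ori(AY)); print(move_l(p+[0,0,.140],.1,guard=10),tool())
s=get_state()["tool_pos"]
print(move_l(s+.26*ax_,.08,guard=25),tool())
q=get_state()["tool_pos"]; print("travel",np.linalg.norm(q-s)); shot("top","t1")
move_l(q-.01*ax_,.05); move_l(q-.01*ax_+[0,0,.12],.2)
c=np.array([.549,-.2134,.36])-.07*ax_
movep(c,ori(AY)); shot("wrist","wa3"); 
movep([.46,.245,.36],ori(UY)); shot("wrist","wu3"); print(tool())
a=cv2.imread("pics/wa3.png");b=cv2.imread("pics/wu3.png"); cv2.imwrite("pics/both.png",np.vstack([a[:290,80:560],b[:290,80:560]]))
E
```

```text
False (9.5333, array([0.611 , 0.2419, 0.0576]), array([1.2, 0.9, 0.5]), 0.0005)
True (11.3917, array([0.4498, 0.2495, 0.0583]), array([1.6, 0.1, 0.2]), 0.0001)
travel 0.1613600243996362
(12.6083, array([0.4549, 0.2489, 0.2171]), array([-0.2, -0. , -0.2]), 0.0005)
False (15.4417, array([ 0.4325, -0.2091,  0.1405]), array([-0.4,  0.6, -0.8]), 0.0006)
True (17.825, array([ 0.6438, -0.2162,  0.1393]), array([-0.4, -0.9,  1.3]), 0.0007)
travel 0.21145492314270484
(21.4833, array([0.4606, 0.2441, 0.3599]), array([ 0.1, -1.8,  0. ]), 0.0005)
```

View pics/both.png

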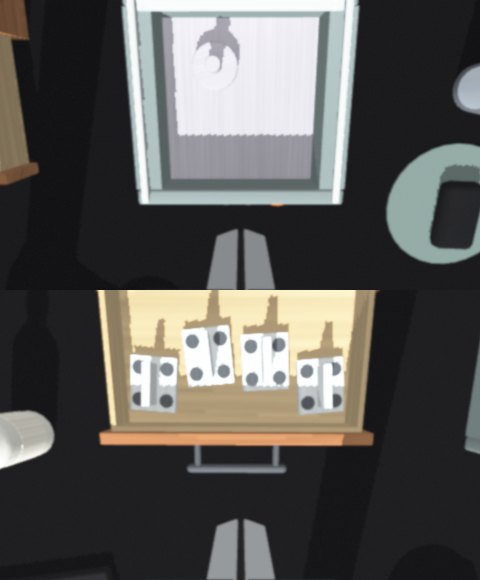

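The chamber is open. Crop coordinates: floor corners (165,17), (320,17), (312,180), (169,180); weight knob at (213,61). The drawer is open with four holders, base centres at crop (153,93), (208,65), (265,70), (321,94) after subtracting 290 rows, with the ribs roughly along x.

```bash
cat >> h.py <<'E'
def holders(im,KT,z,smax=60,vmin=90,box=None):
    hsv=cv2.cvtColor(im,cv2.COLOR_BGR2HSV); m=((hsv[...,1]<smax)&(hsv[...,2]>vmin)).astype(np.uint8)
    if box is not None:
        k=np.zeros_like(m); cv2.fillPoly(k,[np.int32(box)],1); m&=k
    m=cv2.morphologyEx(m,cv2.MORPH_CLOSE,np.ones((5,5)))
    out=[]
    for c in cv2.findContours(m,cv2.RETR_EXTERNAL,cv2.CHAIN_APPROX_NONE)[0]:
        if cv2.contourArea(c)<800: continue
        w=px2w(c[:,0],z,KT)[:,:2]; (x,y),(a,b),t=cv2.minAreaRect(np.float32(w*1000))
        t=np.deg2rad(t); 
        if a<b: t+=np.pi/2   # long side = rib direction
        t=(t+np.pi/2)%np.pi-np.pi/2
        out.append((x/1000,y/1000,t,max(a,b),min(a,b)))
    return sorted(out,key=lambda o:-o[1])
E
python3 - <<'E'
from h import *
im,U=load("wu3"); ux,uy=ax(UY)
D=px2w([(80+110,135),(80+368,143)],.078,U); print("front inner top?",D.round(4).tolist())
b=px2w([(80+188,178),(80+286,178)],.062,U); print("bar",b.round(4).tolist())
for o in holders(im,U,.034,box=[(190,0),(445,0),(445,133),(190,133)]): print(np.round(o,3))
im,A=load("wa3")
f=px2w([(245,17),(400,17),(392,180),(249,180)],.046,A); print("floor",f.round(4).tolist(),f.mean(0).round(4),[round(float(np.linalg.norm(f[i]-f[(i+1)%4])),4) for i in range(4)])
print("ref knob",px2w([(293,61)],.098,A).round(4), "disc",px2w([(296,69)],.064,A).round(4))
E
```

```text
front inner top? [[0.4993, 0.4036, 0.078], [0.4745, 0.0853, 0.078]]
bar [[0.4371, 0.3148, 0.062], [0.4311, 0.1855, 0.062]]
[5.65000e-01 2.43000e-01 1.50900e+00 2.86657e+02 1.25939e+02]
[ 0.604  0.144  1.543 90.665 51.398]
floor [[0.6524, -0.1252, 0.046], [0.6455, -0.313, 0.046], [0.4429, -0.3067, 0.046], [0.45, -0.1117, 0.046]] [ 0.5477 -0.2141  0.046 ] [0.1879, 0.2026, 0.1952, 0.2029]
ref knob [[ 0.5955 -0.1841  0.098 ]] disc [[ 0.5894 -0.1849  0.064 ]]
```

Run:
```python
from h import *
im,U=load("wu3"); hsv=cv2.cvtColor(im,cv2.COLOR_BGR2HSV)
for n,p in dict(floorlit=(280,20),floorlit2=(262,60),shade=(262,110),baselit=(288,40),base1=(222,85),base1sh=(250,85),base1sh2=(222,105),rib=(345,50),shadow=(293,15)).items(): print(n,p,hsv[p[1],p[0]])
for smax in(25,40,50):
  print(smax)
  for o in holders(im,U,.034,smax,80,box=[(190,0),(445,0),(445,133),(190,133)]): print(np.round(o,3))
```

```text
floorlit (280, 20) [ 23  62 247]
floorlit2 (262, 60) [ 23  51 249]
shade (262, 110) [ 19  81 179]
baselit (288, 40) [ 94   9 207]
base1 (222, 85) [ 90   2 253]
base1sh (250, 85) [101  13 209]
base1sh2 (222, 105) [ 90   2 251]
rib (345, 50) [  0   0 254]
shadow (293, 15) [ 19  82 165]
25
[ 0.546  0.355 -0.129 70.171 61.361]
[5.7700e-01 2.8100e-01 5.2000e-02 7.1355e+01 6.1458e+01]
[ 5.6700e-01  2.0800e-01 -5.0000e-03  7.0118e+01  6.1186e+01]
[5.3400e-01 1.3600e-01 3.5000e-02 7.0077e+01 6.1436e+01]
40
[ 0.546  0.355 -0.129 70.933 61.859]
[5.7700e-01 2.8100e-01 5.2000e-02 7.1701e+01 6.2218e+01]
[ 5.6700e-01  2.0800e-01 -8.0000e-03  7.1013e+01  6.1507e+01]
[5.3400e-01 1.3700e-01 3.5000e-02 7.0838e+01 6.1697e+01]
50
[ 0.546  0.355 -0.127 71.735 63.312]
[5.7700e-01 2.8100e-01 5.3000e-02 7.2163e+01 6.3173e+01]
[5.6700e-01 2.0800e-01 4.0000e-03 7.1546e+01 6.3121e+01]
[5.3300e-01 1.3600e-01 3.2000e-02 7.1532e+01 6.3658e+01]
```

Run:
```python
import cv2
im=cv2.imread("pics/wu3.png"); cv2.imwrite("pics/cr2.png",cv2.resize(im[20:140,190:450],None,fx=3,fy=3,interpolation=cv2.INTER_CUBIC))
```

```text
(no output)
```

View pics/cr2.png

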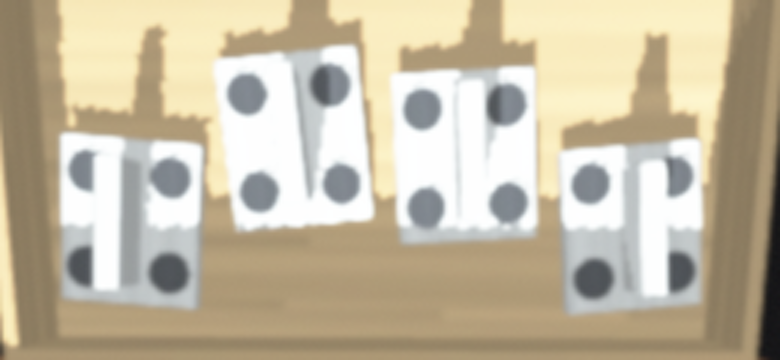

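The four holders are clean: about 70 x 61 mm each, matching the given base. I'll transfer the second one first.

```bash
cat >> h.py <<'E'
CC=np.array([.548,-.214,.046]); DC=np.array([.595,.243,.022])
BOX=[(190,0),(445,0),(445,133),(190,133)]
def look(fn):
    movep([.46,.245,.36],ori(UY)); im,K=shot("wrist",fn); return holders(im,K,.034,30,80,box=BOX)
def cpos(x,y): a,b=ax(AY); return CC+x*a+y*b
def dpos(x,y): a,b=ax(UY); return DC+x*a+y*b
def pick(x,y,z,yaw,effort=25,up=.25):
    movep([x,y,.2],ori(yaw)); r=move_l([x,y,z],.12,guard=12); gripper_close(effort)
    w=tool(); move_l([x,y,up],.2); print("pick",r,w,tool()); return tool()[3]
def place(p,h,yaw,up=.25):
    movep([p[0],p[1],up],ori(yaw)); r=move_l([p[0],p[1],p[2]+h+.015],.15); r=move_l([p[0],p[1],p[2]+h-.001],.04,guard=5)
    w=tool(); gripper_open(); move_l([p[0],p[1],.24],.2); print("place",r,w)
E
python3 - <<'E'
from h import *
gripper_open(); H=look("d1"); print(np.round(H,3).tolist()); x,y,t=H[1][:3]
w=pick(x,y,.060,t)
if .007<w<.014: place(cpos(-.060,.032),.038,AY)
movep(np.r_[(cpos(-.07,0))[:2],.36],ori(AY)); shot("wrist","c1"); print(tool())
E
```

```text
[[0.546, 0.355, -0.128, 70.357, 61.27], [0.559, 0.253, 1.492, 127.345, 105.994], [0.534, 0.136, 0.03, 70.171, 61.58]]
pick False (27.375, array([0.5591, 0.2527, 0.06  ]), array([0.6, 0.2, 0.4]), 0.0003) (28.475, array([0.5584, 0.2524, 0.2487]), array([ 0.7, -0.3, -0.2]), 0.0004)
(30.2917, array([ 0.4784, -0.2106,  0.3597]), array([ 0.1, -0.1,  0.6]), 0.0005)
```

View pics/c1.png

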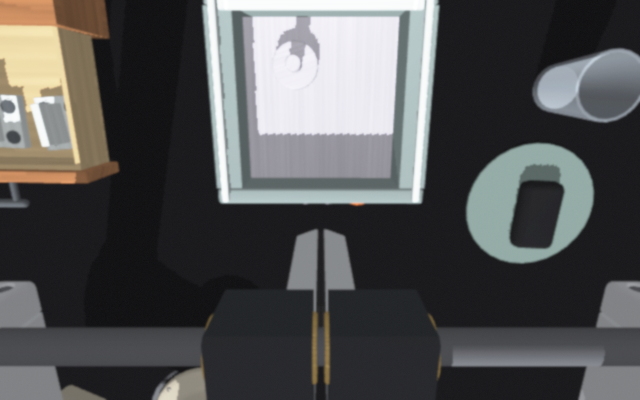

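The chamber is empty apart from the weight, and the gripper closed on nothing. The mask had merged two holders (size 127x106, which I should have rejected), so one was probably knocked. I'll look again.

Run:
```python
from h import *
gripper_open(); H=look("d2"); print(np.round(H,3).tolist())
a=cv2.imread("pics/d1.png")[0:145,185:455]; b=cv2.imread("pics/d2.png")[0:145,185:455]
cv2.imwrite("pics/d12.png",cv2.resize(np.vstack([a,b]),None,fx=2,fy=2,interpolation=cv2.INTER_CUBIC))
```

```text
[[0.546, 0.355, -0.128, 70.478, 61.519], [0.558, 0.252, 1.524, 125.753, 106.635], [0.534, 0.136, 0.035, 70.311, 61.561]]
```

View pics/d12.png

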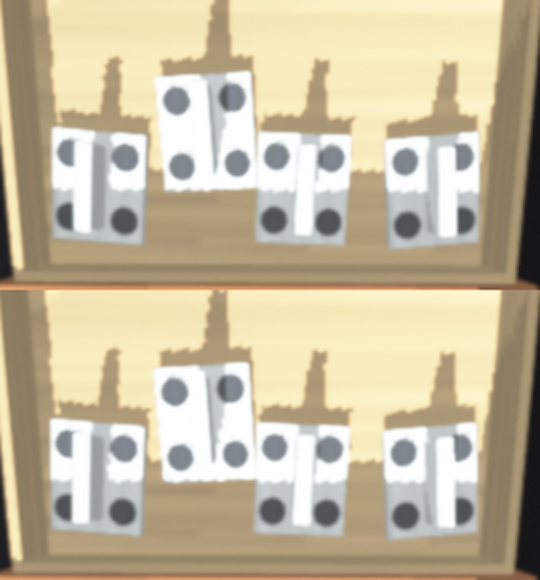

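Comparing the two pictures, holder 3 was knocked forward and left to crop (303,190) and now touches holder 2's corner. Nothing else changed. I'll split the mask at column 313 and grip holder 2 towards its rear end, clear of the neighbouring ribs.

```bash
cat > look2.py <<'E'
from h import *
im,K=load("d2")
h2=[o for o in holders(im,K,.034,30,80,box=[(262,0),(313,0),(313,133),(262,133)])]
h3=[o for o in holders(im,K,.034,30,80,box=[(314,0),(370,0),(370,133),(314,133)])]
print(np.round(h2,3).tolist(),np.round(h3,3).tolist())
E
python3 - <<'E'
from look2 import *
x,y,t,a,b=h2[0]; assert len(h2)==1 and 66<a<75 and 58<b<65
off=.011; px,py=x+off*np.cos(t),y+off*np.sin(t)
w=pick(px,py,.060,t)
if .007<w<.014: place(cpos(-.060+off,.032),.038,AY)
else: raise SystemExit("no grip")
print(np.round(look("d3"),3).tolist(),tool())
E
```

```text
[[0.559, 0.28, 0.011, 106.294, 63.877]] [[0.539, 0.22, -0.052, 70.848, 58.832]]Traceback (most recent call last):
  File "<stdin>", line 2, in <module>
AssertionError
```

```bash
sed -i 's/box=\[(262,0),(313,0),(313,133),(262,133)\]/box=[(255,0),(313,0),(313,97),(255,97)]/; s/(314,0),(370,0),(370,133),(314,133)/(311,97),(314,97),(314,0),(370,0),(370,133),(311,133)/' look2.py
python3 - <<'E'
from look2 import *
h2=[o for o in h2 if o[1]<.32]
x,y,t,a,b=h2[0]; print(x,y); assert len(h2)==1 and 66<a<75 and 57<b<65
off=.011; px,py=x+off*np.cos(t),y+off*np.sin(t)
w=pick(px,py,.060,t)
if .007<w<.014: place(cpos(-.060+off,.032),.038,AY)
else: raise SystemExit("no grip")
print(np.round(look("d3"),3).tolist(),tool())
E
```

```text
[[0.575, 0.281, 0.007, 75.166, 63.963]] [[0.539, 0.221, -0.088, 70.441, 60.653]]
0.5746384887695313 0.28051312255859373Traceback (most recent call last):
  File "<stdin>", line 3, in <module>
AssertionError
```

Run:
```python
from look2 import *
c=np.array([(153,77),(247,73),(256,188),(165,192)],float)/2+[185,0]
q=px2w(c,.034,K)[:,:2]; print([np.linalg.norm(q[i]-q[(i+1)%4]).round(4) for i in range(4)])
d=q[0]+q[1]-q[2]-q[3]; t=np.arctan2(d[1],d[0]); x,y=q.mean(0); print(x,y,t)
off=.011; px,py=x+off*np.cos(t),y+off*np.sin(t)
w=pick(px,py,.060,t)
if .007<w<.014: place(cpos(-.060+off,.032),.038,AY)
else: raise SystemExit("no grip")
print(np.round(look("d3"),3).tolist(),tool())
```

```text
[[0.575, 0.281, 0.007, 75.166, 63.963]] [[0.539, 0.221, -0.088, 70.441, 60.653]]
[np.float64(0.0595), np.float64(0.0701), np.float64(0.06), np.float64(0.0702)]
0.576284390934201 0.28118494723247156 0.025192766738249755
pick False (36.875, array([0.5873, 0.2816, 0.06  ]), array([0.5, 0. , 0.9]), 0.0099) (37.975, array([0.5865, 0.2812, 0.2484]), array([-1.3, -0.3, -1.7]), 0.0097)
place True (41.2667, array([ 0.5002, -0.1803,  0.0837]), array([-0.1, -0.7,  5. ]), 0.0099)
[[0.546, 0.355, -0.129, 70.477, 62.469], [0.539, 0.22, -0.101, 70.396, 61.615], [0.534, 0.136, 0.03, 70.273, 61.375]] (45.2083, array([0.4604, 0.244 , 0.3595]), array([0.4, 0.2, 0.2]), 0.0939)
```

Run:
```python
from h import *
H=look("d4"); x,y,t,a,b=H[1]; assert len(H)==3 and abs(a-70)<3 and abs(b-61)<3
w=pick(x,y,.060,t)
if not .007<w<.014: raise SystemExit("no grip")
place(cpos(-.020,-.032),.038,AY)
movep(np.r_[(cpos(-.07,0))[:2],.36],ori(AY)); shot("wrist","c2")
w=pick(.5955,-.1841,.086,AY,40)
if not .014<w<.022: raise SystemExit("no grip")
place(dpos(.020,0),.040,UY)
print(np.round(look("d5"),3).tolist(),tool())
a=cv2.imread("pics/c2.png")[:220,180:460];b=cv2.imread("pics/d5.png")[:160,180:460]; cv2.imwrite("pics/cd.png",cv2.resize(np.vstack([a,b]),None,fx=1.5,fy=1.5))
```

```text
pick False (48.825, array([0.539 , 0.2202, 0.06  ]), array([-0.8, -0.3,  0.2]), 0.0099) (49.925, array([0.5382, 0.2201, 0.2487]), array([ 1. ,  0.4, -1.7]), 0.0101)
place True (53.2, array([ 0.5268, -0.2453,  0.0837]), array([-0.1, -0.2,  3. ]), 0.0097)
pick False (59.2, array([ 0.5955, -0.1839,  0.086 ]), array([0.7, 0.9, 0.1]), 0.0173) (60.1667, array([ 0.5946, -0.1838,  0.2484]), array([ 0.9, -1.1, -3.5]), 0.0171)
place True (63.45, array([0.615 , 0.2421, 0.0616]), array([0.4, 0.9, 2.2]), 0.017)
[[0.546, 0.355, -0.128, 70.368, 61.813], [0.613, 0.243, -0.046, 56.792, 56.671], [0.534, 0.136, 0.032, 70.371, 61.409]] (66.5833, array([0.4608, 0.2448, 0.3581]), array([-0.2,  1. , -0.4]), 0.094)
```

View pics/cd.png

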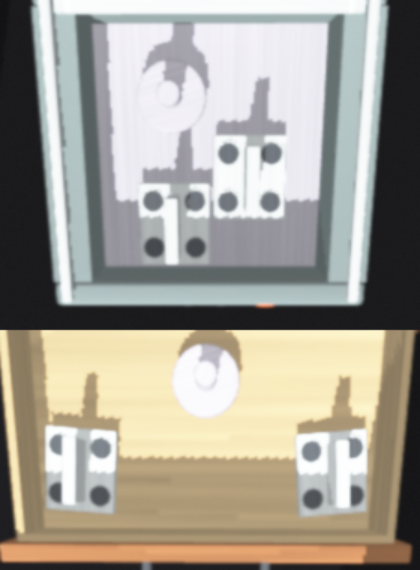

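Both holders stand upright in the chamber with ribs along x, at crop (175,222) and (250,178). The weight stands upright in the drawer at crop (206,380). The two end holders are close to the drawer's side walls, so I'll grip them with the jaws shifted inward.

Run:
```python
from h import *
ux,uy=ax(UY)
for i,(tx,ty) in((0,(.020,.032)),(-1,(.060,-.032))):
    H=look(f"d6{i}"); x,y,t,a,b=H[i]; assert abs(a-70)<3 and abs(b-61)<3,H
    rel=(np.array([x,y,0])-DC)@uy; sh=np.sign(rel)*.085-rel; print("rel",rel)
    p=np.array([x,y])+sh*np.array([-np.sin(t),np.cos(t)])
    movep([p[0],p[1],.2],ori(t)); r=move_l([p[0],p[1],.060],.1,guard=8); print(r,tool())
    if r: move_l([p[0],p[1],.2],.1); raise SystemExit("hit")
    gripper_close(8); gripper_close(25); w=tool(); move_l([p[0],p[1],.25],.15); print(w,tool())
    if not .007<tool()[3]<.014: raise SystemExit("no grip")
    place(cpos(tx,ty),.038,AY)
movep(np.r_[(cpos(-.07,0))[:2],.36],ori(AY)); shot("wrist","c3"); print(tool())
```

```text
rel 0.1096684590056091
False (69.25, array([0.5438, 0.3307, 0.0607]), array([-0.2,  0.4,  0.6]), 0.0938)
(70.7167, array([0.5434, 0.3305, 0.0601]), array([1. , 1.3, 0.1]), 0.01) (72.1333, array([0.5428, 0.3302, 0.2488]), array([-1. ,  0.4, -2.5]), 0.0099)
place True (75.5667, array([ 0.5691, -0.1828,  0.0838]), array([0.5, 0.2, 2.8]), 0.0098)
rel -0.10917596166592433
False (81.9083, array([0.5335, 0.1607, 0.0606]), array([ 0.6, -0.2, -0.3]), 0.0939)
(83.375, array([0.533 , 0.1607, 0.06  ]), array([ 0.5, -0.7,  0.9]), 0.0099) (84.7917, array([0.5324, 0.1605, 0.249 ]), array([ 0.8,  0.3, -1. ]), 0.0098)
place True (87.9, array([ 0.6068, -0.2482,  0.0838]), array([-0.8, -0.2,  4. ]), 0.0099)
(90.9667, array([ 0.4785, -0.2116,  0.3579]), array([-0.4,  0.3,  0.4]), 0.0941)
```

Run:
```python
import cv2
cv2.imwrite("pics/c3c.png",cv2.resize(cv2.imread("pics/c3.png")[:220,180:460],None,fx=2,fy=2))
```

```text
(no output)
```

View pics/c3c.png

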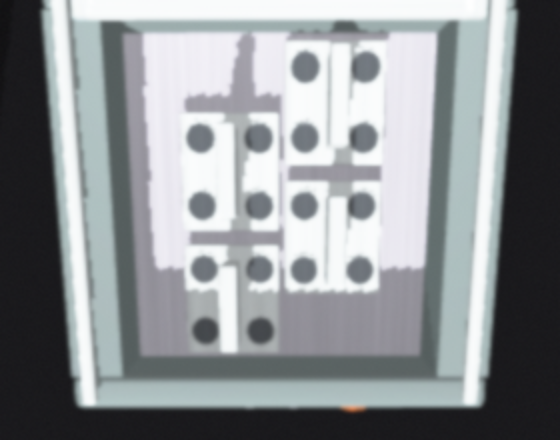

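All four holders stand upright, clear of each other, with ribs front to back. Next I'll close the guard and the drawer.

Run:
```python
from h import *
gripper_close(20); a,_=ax(AY); ux,uy=ax(UY)
p=np.array([.658,-.217,0])+.024*a
movep(p+[0,0,.24],ori(AY)); print(move_l(p+[0,0,.140],.1,guard=10),tool())
s=get_state()["tool_pos"]; print(move_l(s-.24*a,.07,guard=25),tool())
q=get_state()["tool_pos"]; print("tab back now",q-.008*a,"travel",np.linalg.norm(q-s))
move_l(q+.008*a,.05); move_l(q+.008*a+[0,0,.11],.2)
b=np.array([.4363,.2503,0])-.035*ux
movep(b+[0,0,.25],ori(UY)); shot("wrist","d7"); print(move_l(b+[0,0,.057],.12,guard=10),tool())
s=get_state()["tool_pos"]; print(move_l(s+.22*ux,.06,guard=25),tool())
q=get_state()["tool_pos"]; print("travel",np.linalg.norm(q-s))
move_l(q-.02*ux,.05); move_l(q-.02*ux+[0,0,.2],.2)
movep([.56,-.22,.36],ori(0)); shot("wrist","f_a"); movep([.57,.24,.36],ori(0)); shot("wrist","f_u"); print(tool())
x=cv2.imread("pics/f_a.png")[:290,80:560];y=cv2.imread("pics/f_u.png")[:290,80:560]; cv2.imwrite("pics/fin.png",np.vstack([x,y]))
```

```text
False (94.475, array([ 0.6825, -0.2181,  0.1409]), array([-0. ,  0.2, -0. ]), 0.0006)
True (97.1333, array([ 0.4749, -0.2107,  0.1413]), array([1.5, 0. , 1.2]), 0.0006)
tab back now [ 0.46695234 -0.21042402  0.1412993 ] travel 0.20769154972688023
False (101.6667, array([0.4018, 0.2521, 0.0575]), array([ 0.3, -0.6, -0.4]), 0.0005)
True (104.4333, array([0.585 , 0.2436, 0.0568]), array([ 0.4, -0.3, -0.4]), 0.0003)
travel 0.1834343936270295
(109.6167, array([0.5705, 0.2388, 0.36  ]), array([ 0.9, -0.3,  0.1]), 0.0003)
```

View pics/fin.png

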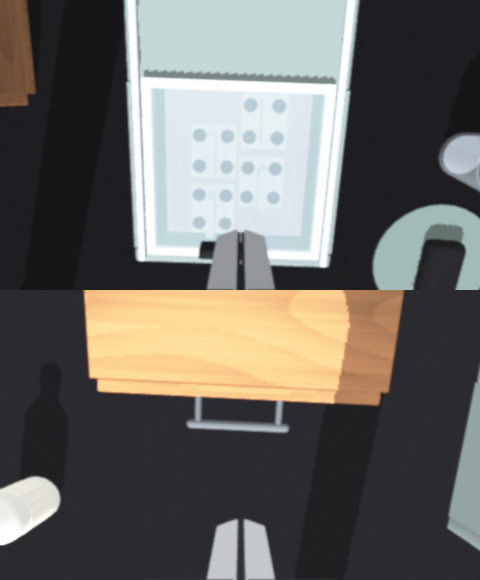

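The guard is shut with the holders visible beneath it, and the drawer looks closed. Both measured travels came out about 3–4 mm short of nominal, so I'll press each once more, slowly, to confirm they're at the stops.

Run:
```python
from h import *
a,_=ax(AY); ux,uy=ax(UY)
q=np.array([.585,.2436,.057])
movep(q-.025*ux+[0,0,.15],ori(UY)); move_l(q-.025*ux,.1); print(move_l(q+.02*ux,.03,guard=35),tool())
p=get_state()["tool_pos"]; move_l(p-.025*ux,.05); move_l(p-.025*ux+[0,0,.2],.2)
q=np.array([.4749,-.2107,.141])
movep(q+.01*a+[0,0,.1],ori(AY)); move_l(q+.01*a,.1); print(move_l(q-.02*a,.03,guard=35),tool())
p=get_state()["tool_pos"]; move_l(p+.01*a,.05); move_l(p+.01*a+[0,0,.15],.2)
movep([.50,-.22,.36],ori(0)); shot("wrist","g_a"); movep([.57,.24,.36],ori(0)); im,K=shot("wrist","g_u"); print(tool())
f,_=load("f_u"); print("diff",cv2.absdiff(f,im)[:230].mean())
im2,A=load("g_a"); cv2.imwrite("pics/gfin.png",np.vstack([cv2.resize(im2[:230,170:470],None,fx=1.6,fy=1.6),cv2.resize(im[60:160,220:400],(480,220))]))
```

```text
True (113.1167, array([0.5848, 0.2433, 0.0563]), array([ 0.5,  1.1, -0.1]), 0.0004)
True (118.475, array([ 0.4749, -0.2109,  0.1416]), array([ 1.6, -0.1,  1.3]), 0.0008)
(121.9167, array([0.5703, 0.2387, 0.36  ]), array([ 0.2, -0.4, -0.8]), 0.0002)
diff 0.7384646739130435
```

View pics/gfin.png

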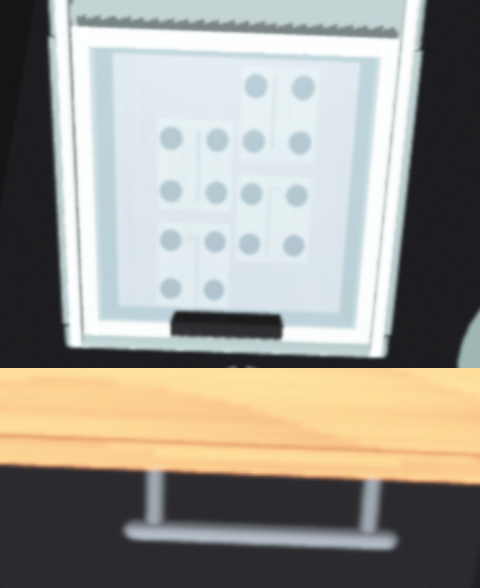

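Both stopped at exactly the same positions again, so they are at their end stops. The pane covers the chamber with four upright holders under it, and the drawer front is flush with no gap. Handing in.

```bash
python3 -c "
from h import *
print(close_job())"
```

```text
the job is handed in; nothing more can be done
None
```

The job is handed in: all four holders stand upright on the chamber floor with ribs front to back, the weight stands upright on the drawer floor, and guard and drawer are both shut against their stops.

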